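# Short and zero the bench multimeter

### The job

Get the multimeter ready for low-ohm checks: slide the jack shutter all the way across to the left and turn the selector clockwise until its pointer is on the long mark, straight towards the display. Then take the two-pin shorting plug (the tall narrow one, not the flat test socket) from its stand, push it fully home in the two right-hand jacks that the shutter has uncovered, and finally press the round raised key down and let it come up. Leave the plug in, and leave everything else on the bench where it is.

Things in the scene. Friction and masses are not known exactly. Their poses are not given: they have to be found in the camera images.
- meter: black multimeter on its back, fixed; case 200 (x) x 96 (y) x 42 mm. Origin: centre of underside; face at z 42 mm. +x runs from the jack end (near the robot) past the selector to the display, +y is the face's left. Row of four jacks at x -74 mm, 19 mm apart in y; rails 3 mm high lie 9.5 mm either side of the row. Fixed flat keys, 2 mm high, at x 36, y 0 and 30 mm. Holster 6 mm thick, 40 mm high
- jack_com (a point): mouth centre of the third jack from the left, on the face. The jacks are straight round holes 5.4 mm wide, 24 mm deep, square-edged (the pins' round tips help them in). Spring contacts in them grip the pins: let go, the plug stays about 8 mm short of home; a push of 2 to 5 N takes it on
- jack_ohm (a point): centre of the mouth of the fourth (rightmost) jack, 19 mm to the right (meter -y) of jack_com, at face height
- jack_pair (a point): point on the face midway between jack_com and jack_ohm, at face height; the plug's origin lies here when it is fully home; axes as the meter's
- shutter (a joint): travel of the sliding jack shutter in m: near 0 it covers the two right-hand jacks, 0.038 (its stop) it is all the way to the left (meter +y) and covers the two left-hand jacks. Slides with about 1.2 N and stays where it is left
- shutter_ridge (a point): top centre of the shutter's thumb ridge, 13 mm above the face; the ridge is 6 mm thick along the travel (meter y), 15 mm long (meter x) and stands 11 mm up from the 2 mm shutter plate, which is 32 mm long along the travel and 16.5 mm wide. Moves with the shutter
- selector (a joint): angle of the rotary selector in rad, growing clockwise seen from above; at 0 its pointer end points to the meter's +y, at 1.571 to the meter's +x, straight at the display, where the long printed mark is (short marks are 0.3 rad apart). Stays where it is left (0.03 N m to turn); stop at 2.9
- selector_grip (a point): on the selector's axis, 22 mm above the face: top centre of its bar grip. The bar is 42 mm long, 10 mm thick and 16 mm high, on a disc 48 mm wide whose top is 6 mm above the face. Turns with the selector: its own +y runs along the bar to the pointer end (white line)
- zero_key (a joint): how far the round key is pressed, in m: 0 up, 0.004 fully down; springs back; 1 N to start, 3 N fully down
- zero_key_top (a point): centre of the top of the round key, 16 mm across, standing 9 mm above the face beside the two flat keys, on the right (meter -y) side of the key row
- plug: loose black shorting plug, about 30 g: grip 33 (y) x 14 (x) x 30 mm high, with two brass pins 4 mm thick with round tips, 19 mm apart along its y, reaching 18 mm down. Origin: centre of the grip's underside, between the pins; z up. The same turned half round. Starts upright with its pins in two holes of the stand
- test_socket: loose component test socket, not needed: black flat block 46 x 24 x 15 mm with a row of slots on top and the same two pins, standing in the other pair of holes of the stand. Origin: centre of the underside of its block
- stand: accessory stand, fixed: dark block 56 (x) x 170 (y) x 28 mm. Origin: centre of its underside. Pairs of 6.2 mm holes at y -38 and +38 mm hold the plug and the test socket (either may be in either), their undersides on its top, long side along the stand's y. Rows of steel bits 18 mm high at y -74 and +74 mm
- phone_back: opened phone housing, 146 x 71 x 9 mm, loose, lying to the right of the meter; origin: centre of its underside
- phone_screen: phone display panel, 143 x 68 x 5 mm, loose, lying to the left of the stand; origin: centre of its underside
- battery: flat phone battery, 38 x 90 x 4.5 mm, loose, lying in front of the meter (robot side); origin: centre of its underside
- driver_near: precision screwdriver about 150 mm long, 12 mm thick, lying loose in front of the stand; origin: under its middle
- driver_far: precision screwdriver about 150 mm long, 12 mm thick, lying loose to the right of the phone housing; origin: under its middle
- screw_dish: small steel screw dish, 68 mm wide and 18 mm high, loose, lying beyond the stand; origin: centre of its underside
Not all that is in view belongs to the job. What is shaped like the plug but red or white is not meant.

How it is judged:
By the outcome, as a careful person would: the job done as asked, in the order asked, and still so for the second after the job is handed in, with the robot touching nothing.
It also fails if it takes over 72 s, if anything falls off the work surface, if the arm or the gripper's body presses on something with over 40 N, if the wrist force passes 120 N, or if a joint passes its speed limit or range.

### The arm

A 6-joint arm with a two-finger parallel gripper is mounted at the origin on the work surface. World frame = base frame: x ahead of the robot, y to its left, z up, the work surface at z = 0. Lengths are in m, angles in rad, forces in N, time in s.
With the tool pointing down it reaches from about 0.25 to 0.775 m from the base axis. Payload 4 kg.
Tool frame: the origin (TCP) lies on the centre line of the jaws, within the pads' length; the fingertips stand 8 mm ahead of it and the grasp point (between the pads) lies 11 mm behind it; z points along the fingers, y is the line along which they close (so a half turn about z gives the same grasp; the last joint's range is limited). The gripper opens to 85 mm and grips with 20 to 120 N. Pads are 22 mm wide; open, the fingers measure 114 mm over their backs; the gripper's body (76 mm by 85 mm) begins 54 mm behind the grasp point. The pads swing forward as they close: fully open they stand 13 mm farther back than shut.
Start: joints at [1.048, 0.087, 1.371, -0, 1.684, -0.103], TCP at [0.224, 0.502, 0.239] pointing down, gripper open.
Joint ranges: [-3.1, 3.1], [-0.76, 2.03], [0.27, 2.55], [-1.08, 4.22], [0.17, 2.65], [-2.57, 2.57]. Speed limits (rad/s): [2.79, 2.79, 3.14, 3.14, 3.14, 3.14].

### API

Orientations are given as a rotation vector (axis times angle).
In Python, from rig import monitor, imaging, ctrl gives the robot as it stands.
- The arm moves only by the tool carry_out, never from a script. Its argument "deltas" is a list of rows, each a list of 5 numbers: the shift along the tool's x, y, z in m, then the turn about the tool's z in rad, then the closure, from -1 (fully open) to 1 (shut), so that 0 is half open. In form: [[dx, dy, dz, turn, gripper], ...]. A call has exactly 5 rows; each row is the pose to reach, as a shift and turn from the pose commanded when the call began, along the tool's axes at that moment; what a row does not reach only later rows make up. A row lasts 1/12 s, in which the tool goes at most 41.7 mm and 7.16 degrees, less where a joint would pass 70% of its speed; a pose out of reach is approached as far as the arm can. A call with a gripper value outside its range is refused whole. The fingers move at their own pace and stop on an object; the grip force is fixed at half the most. Time passes only in rows, so rows that repeat a pose let the fingers close, or fill a call up. It gives the time, the measured TCP pose, the force, the opening and the grip force at its end, in the units of the state.
- monitor.read_state(): the state, without advancing time (a new reading comes with each control period).
- imaging.camera(name): name is "scene" or "top" or "wrist"; returns a dict with "pixels" (480x640x3 uint8, red, green, blue), "vfov" (degrees; the focal length in pixels is half the picture's height over the tangent of half this angle, whatever the lens; pixels are square), "cx", "cy" (the principal point, pixels), "R" (3x3) and "t" (3): a world point X has camera coordinates R X + t. Camera axes: x right, y down, z forward; pixel columns grow to the right and rows downward; lengths in m; the calibration is good to about 2 mm. A picture is of the moment at which its call begins. There is no depth.
- ctrl.close_job(): hands the job in; it is judged then, once.
Trained networks look in a picture, given as the dict that the camera call returned (one of the last four; its "shot" number tells which), for a name from the list of things; names that differ only in an ending like _2 or _b are one class to them, and where a whole thing is asked for, a point or a joint stands for the part that bears it (a point fixed in the world has none). Each returns a list of dicts, best first, with "conf" (0 to 1); they miss things now and then, are a little off and sometimes report something else, mostly with a low value. They report only what shows in the picture. A call takes as long as a camera call. They do not tell look-alikes from the thing itself.
- imaging.trace(target, picture): "region" (480x640 bool, what is visible of it).
- imaging.pinpoint(target, picture): "point" ([x, y, z] in m, in world coordinates, good to about 4 mm: a listed point, or the origin of a listed thing).
The state is a dict: "t": time; "qpos": joint angles; "joint_vel": joint speeds; "joint_torque": joint torques, N m; "ee_pos": TCP position; "tcp_rot": TCP orientation; "wrist_force": force on the tool from outside, world axes, zero at the start; "ft_torque": the same for the moment, N m; "opening": finger opening in m; "finger_force": force on a finger pad.
Only numpy, scipy, OpenCV 4.12 (cv2) and the standard library are available. Lean on these libraries where they do the work, as an engineer would, in place of code of your own. Each camera call takes 0.05 s, during which the arm holds its last target. There are 200 camera calls.

## Working session

There is one attempt and no reset: what is moved stays moved. The work goes in short steps, Python scripts to look and compute and a tool call to move; the robot and the scene stay as the last step left them, time stands still between calls to the robot, and variables do not carry over. Pictures are saved under pics/ and viewed, at most 10 in all, crops included, and the job is handed in when it is done.

Besides the shell and the picture viewer there is one more tool, called after "Call:" in YAML: its name, and indented under it one key for each argument. carry_out: Moves the arm, as the interface text tells. Its arguments: {"type":"object","properties":{"deltas":{"type":"array"}},"required":["deltas"]}

```bash
mkdir -p pics; ls; cat > h.py <<'E'
import numpy as np, cv2
from scipy.spatial.transform import Rotation as Ro
from rig import monitor, imaging, ctrl
def save(p,n): cv2.imwrite(f'pics/{n}.png',p['pixels'][:,:,::-1])
def proj(p,X):
    f=240/np.tan(np.radians(p['vfov'])/2); c=np.asarray(p['R'])@np.asarray(X)+p['t']
    return np.array([p['cx']+f*c[0]/c[2],p['cy']+f*c[1]/c[2]])
def back(p,uv,z):
    f=240/np.tan(np.radians(p['vfov'])/2); R=np.asarray(p['R']); t=np.asarray(p['t'])
    d=R.T@np.array([(uv[0]-p['cx'])/f,(uv[1]-p['cy'])/f,1]); o=-R.T@t
    return o+d*(z-o[2])/d[2]
E
python3 - <<'E'
from h import *
s=monitor.read_state(); print({k:np.round(v,4) for k,v in s.items()})
a=imaging.camera('top'); b=imaging.camera('scene'); 
save(a,'top1'); save(b,'sc1')
for n in ['meter','jack_pair','shutter_ridge','selector_grip','zero_key_top','plug','test_socket','stand','jack_com','jack_ohm']:
  for nm,p in(('top',a),('sc',b)):
    for r in imaging.pinpoint(n,p)[:3]: print(n,nm,np.round(r['point'],4),round(r['conf'],2),np.round(proj(p,r['point'])))
E
```

```text
pics
{'t': np.float64(0.0), 'qpos': array([ 1.0479,  0.088 ,  1.3723,  0.    ,  1.6836, -0.1031]), 'joint_vel': array([ 0.001 , -0.0006, -0.0004, -0.    ,  0.002 ,  0.0005]), 'joint_torque': array([-2.00000e-04, -3.51865e+01, -3.13273e+01, -3.00000e-04,
        1.12000e-02, -0.00000e+00]), 'ee_pos': array([0.2239, 0.5018, 0.2381]), 'tcp_rot': array([-0.6544, -3.072 ,  0.0034]), 'wrist_force': array([ 0.0563, -0.5182,  0.3099]), 'ft_torque': array([-0.0555, -0.0261,  0.0208]), 'finger_force': np.float64(0.0), 'opening': np.float64(0.0853)}
meter top [ 0.618  -0.0651  0.001 ] 0.62 [373. 202.]
meter sc [ 0.6207 -0.0624  0.002 ] 0.57 [249. 268.]
jack_pair top [ 0.5544 -0.1037  0.0465] 0.63 [393. 225.]
jack_pair top [ 0.6664 -0.1816  0.0036] 0.37 [422. 181.]
jack_pair sc [ 0.5531 -0.1082  0.0452] 0.69 [263. 226.]
shutter_ridge top [ 0.5528 -0.1035  0.0556] 0.61 [393. 226.]
shutter_ridge sc [ 0.5517 -0.1029  0.0508] 0.41 [265. 225.]
selector_grip top [ 0.6099 -0.0653  0.0651] 0.75 [376. 200.]
selector_grip sc [ 0.6093 -0.0696  0.0675] 0.56 [249. 239.]
selector_grip sc [0.4917 0.1674 0.031 
[... 545 characters left out ...]
_socket top [0.4994 0.2454 0.0329] 0.78 [238. 253.]
test_socket sc [0.4983 0.24   0.0327] 0.7 [401. 321.]
test_socket sc [0.5086 0.3684 0.0013] 0.48 [450. 385.]
stand top [0.4952 0.2064 0.0054] 0.71 [258. 256.]
stand sc [ 0.4933  0.208  -0.    ] 0.79 [389. 321.]
jack_com top [ 0.5538 -0.0942  0.0429] 0.92 [388. 226.]
jack_com top [0.493  0.1693 0.0288] 0.54 [272. 255.]
jack_com sc [ 0.5533 -0.0995  0.0459] 0.71 [265. 228.]
jack_com sc [ 0.6081 -0.0646  0.069 ] 0.32 [251. 240.]
jack_ohm top [0.4952 0.2027 0.0058] 0.33 [259. 256.]
jack_ohm sc [ 0.5537 -0.1142  0.0461] 0.97 [261. 224.]
jack_ohm sc [0.5021 0.2414 0.0293] 0.5 [400. 324.]
jack_ohm sc [4.914e-01 2.068e-01 2.000e-04] 0.4 [389. 320.]
```

```bash
python3 - <<'E'
import cv2
a=cv2.imread('pics/top1.png'); b=cv2.imread('pics/sc1.png')
c=cv2.resize(a[130:350,210:470],(800,677)) [:600]
cv2.imwrite('pics/top1c.png',c)
E
```

```text
(no output)
```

View pics/top1c.png

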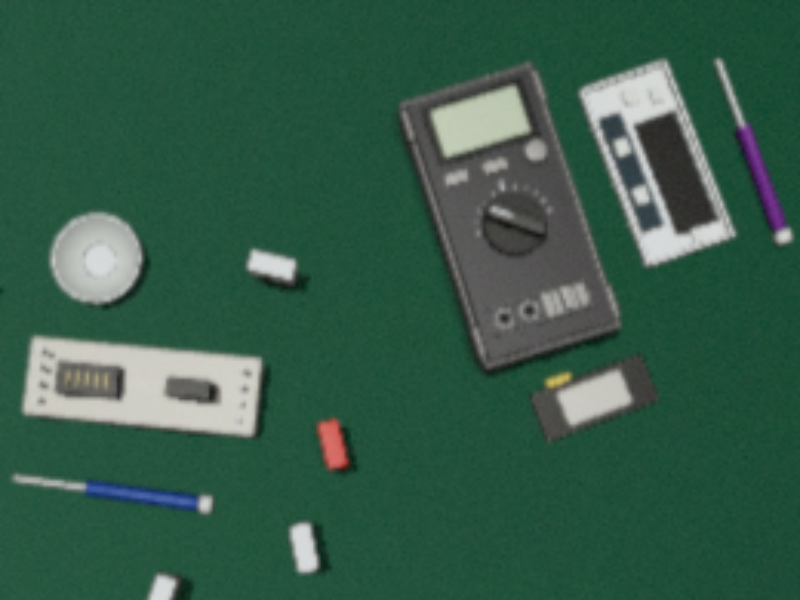

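View pics/sc1.png

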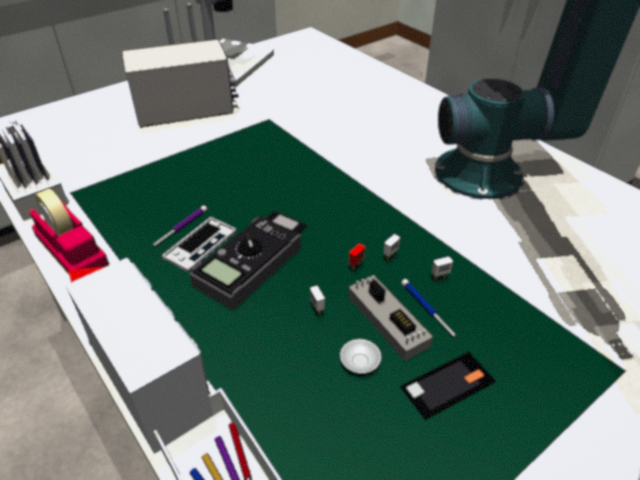

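```bash
cat >> h.py <<'E'
def to(pos,yaw,p0=None,R0=None):
    """tool deltas to put the TCP at pos with tool y axis at world angle yaw (mod pi), tool down"""
    s=monitor.read_state(); R=Ro.from_rotvec(s['tcp_rot']).as_matrix() if R0 is None else R0
    p=s['ee_pos'] if p0 is None else p0
    d=R.T@(np.asarray(pos)-p)
    cur=np.arctan2(R[1,1],R[0,1]); t=-(yaw-cur); t=(t+np.pi/2)%np.pi-np.pi/2
    print('delta',np.round(d,4),'turn',round(t,3),'(alt',round(t-np.sign(t)*np.pi,3),') q6',round(s['qpos'][5],3),'ytool',round(np.degrees(cur),1))
E
python3 - <<'E'
from h import *
s=monitor.read_state();print(np.round(Ro.from_rotvec(s['tcp_rot']).as_matrix(),3))
w=imaging.camera('wrist'); R=np.array(w['R']);c=-R.T@w['t']
RT=Ro.from_rotvec(s['tcp_rot']).as_matrix()
print('cam in tool',RT.T@(c-s['ee_pos']),'\n',(R@RT).T.round(3),w['vfov'],w['cx'],w['cy'])
to([0.6,-0.07,0.25],np.radians(15))
to([0.6,-0.07,0.25],np.radians(105))
to([0.5,0.17,0.25],np.radians(0))
E
```

```text
[[-0.913  0.408  0.   ]
 [ 0.408  0.913  0.   ]
 [-0.     0.    -1.   ]]
cam in tool [ 7.59347529e-02  1.66523777e-05 -1.33508732e-01] 
 [[ 0.    -0.956 -0.295]
 [ 1.     0.    -0.001]
 [ 0.001 -0.295  0.956]] 62.65910814373493 318.0345895144352 239.50447754560776
delta [-0.5764 -0.3694 -0.0107] turn 0.889 (alt -2.252 ) q6 -0.103 ytool 65.9
delta [-0.5764 -0.3694 -0.0107] turn -0.682 (alt 2.46 ) q6 -0.103 ytool 65.9
delta [-0.3873 -0.191  -0.0107] turn 1.151 (alt -1.991 ) q6 -0.103 ytool 65.9
```

Call:
carry_out:
  deltas:
    - [-0.028,-0.019,0,0,-1]
    - [-0.057,-0.038,0.002,0,-1]
    - [-0.085,-0.058,0.004,0,-1]
    - [-0.113,-0.077,0.007,0,-1]
    - [-0.142,-0.096,0.01,0,-1]

```text
t: 1.57
ee_pos: [0.3151, 0.3555, 0.2294]
tcp_rot: [0.653, 3.073, 0.001]
wrist_force: [-0.4, -0.5, -0.3]
opening: 0.0852
finger_force: 0.0
```

Call:
carry_out:
  deltas:
    - [-0.028,-0.019,0,0,-1]
    - [-0.057,-0.038,0.002,0,-1]
    - [-0.085,-0.058,0.004,0,-1]
    - [-0.113,-0.077,0.007,0,-1]
    - [-0.142,-0.096,0.01,0,-1]

```text
t: 1.98
ee_pos: [0.4058, 0.2097, 0.2196]
tcp_rot: [0.654, 3.072, 0.001]
wrist_force: [0.8, 0.9, -0.5]
opening: 0.0855
finger_force: 0.0
```

Call:
carry_out:
  deltas:
    - [-0.028,-0.019,0,0,-1]
    - [-0.057,-0.038,0.002,0,-1]
    - [-0.085,-0.058,0.004,0,-1]
    - [-0.113,-0.077,0.007,0,-1]
    - [-0.142,-0.096,0.01,0,-1]

```text
t: 2.4
ee_pos: [0.4964, 0.064, 0.2095]
tcp_rot: [0.655, 3.072, 0.001]
wrist_force: [-0.7, 0.0, 0.7]
opening: 0.0851
finger_force: 0.0
```

Call:
carry_out:
  deltas:
    - [-0.028,-0.019,0,0,-1]
    - [-0.057,-0.038,0.002,0,-1]
    - [-0.085,-0.058,0.004,0,-1]
    - [-0.113,-0.077,0.007,0,-1]
    - [-0.142,-0.096,0.01,0,-1]

```text
t: 2.82
ee_pos: [0.587, -0.0815, 0.1993]
tcp_rot: [0.655, 3.072, 0.0]
wrist_force: [0.1, 1.1, 0.9]
opening: 0.085
finger_force: 0.0
```

Call:
carry_out:
  deltas:
    - [0,0,0,0.12,-1]
    - [0,0,0,0.245,-1]
    - [0,0,0,0.37,-1]
    - [0,0,0,0.495,-1]
    - [0,0,0,0.615,-1]

```text
t: 3.23
ee_pos: [0.5864, -0.0801, 0.1991]
tcp_rot: [-1.563, -2.725, -0.0]
wrist_force: [-0.2, -0.6, 0.3]
opening: 0.0854
finger_force: 0.0
```

Call:
carry_out:
  deltas:
    - [0,0,0,0.12,-1]
    - [0,0,0,0.245,-1]
    - [0,0,0,0.37,-1]
    - [0,0,0,0.495,-1]
    - [0,0,0,0.615,-1]

```text
t: 3.65
ee_pos: [0.5864, -0.0799, 0.1993]
tcp_rot: [-2.314, -2.125, -0.0]
wrist_force: [0.4, 0.9, -1.0]
opening: 0.0855
finger_force: 0.0
```

Call:
carry_out:
  deltas:
    - [0,0,0,0.12,-1]
    - [0,0,0,0.245,-1]
    - [0,0,0,0.37,-1]
    - [0,0,0,0.495,-1]
    - [0,0,0,0.615,-1]

```text
t: 4.07
ee_pos: [0.5864, -0.0799, 0.1993]
tcp_rot: [-2.848, -1.325, -0.0]
wrist_force: [0.5, -1.0, -0.3]
opening: 0.0852
finger_force: 0.0
```

Call:
carry_out:
  deltas:
    - [0,0,0,0.12,-0.5]
    - [0,0,0,0.245,-0.5]
    - [0,0,0,0.37,-0.5]
    - [0,0,0,0.495,-0.5]
    - [0,0,0,0.615,-0.5]

```text
t: 4.48
ee_pos: [0.5864, -0.0799, 0.1993]
tcp_rot: [-3.116, -0.4, 0.0]
wrist_force: [-0.1, -1.5, 0.2]
opening: 0.0641
finger_force: 0.0
```

```bash
python3 - <<'E'
from h import *
w=imaging.camera('wrist'); save(w,'w1')
for n in ['meter','jack_pair','shutter_ridge','selector_grip','zero_key_top','jack_com','jack_ohm']:
    for r in imaging.pinpoint(n,w)[:2]: print(n,np.round(r['point'],4),round(r['conf'],2),np.round(proj(w,r['point'])))
E
```

```text
meter [ 0.6218 -0.0646  0.0042] 0.57 [311. 164.]
meter [ 0.5566 -0.1111  0.0451] 0.36 [347. 267.]
jack_pair [ 0.5536 -0.1039  0.0457] 0.78 [337. 268.]
shutter_ridge [ 0.5519 -0.1059  0.0569] 0.72 [340. 277.]
selector_grip [ 0.6112 -0.0685  0.0668] 0.65 [311. 191.]
zero_key_top [ 0.6664 -0.0897  0.0525] 0.72 [362. 117.]
jack_com [ 0.5494 -0.0947  0.0443] 0.8 [325. 270.]
jack_ohm [ 0.553  -0.1131  0.0462] 0.9 [349. 272.]
```

View pics/w1.png

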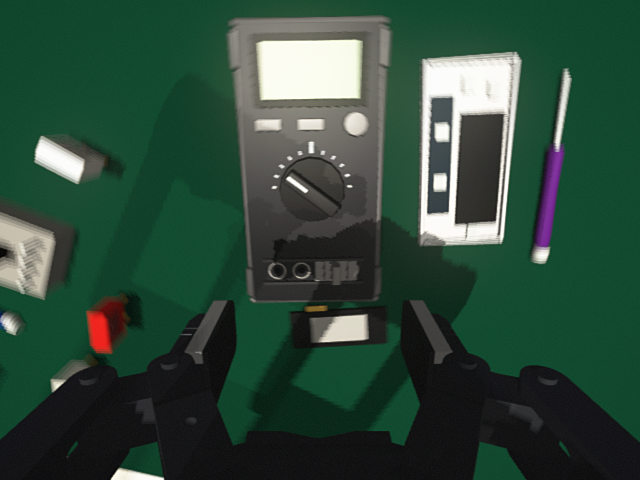

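```bash
python3 - <<'E'
from h import *
w=imaging.camera('wrist'); g=cv2.cvtColor(w['pixels'],cv2.COLOR_RGB2GRAY)
G=cv2.resize(g,None,fx=4,fy=4,interpolation=cv2.INTER_CUBIC)
P={}
def circ(name,x,y,h,rmin,rmax,z,p2=20):
    c=G[4*(y-h):4*(y+h),4*(x-h):4*(x+h)]
    k=cv2.HoughCircles(cv2.medianBlur(c,5),cv2.HOUGH_GRADIENT,1,40,param1=80,param2=p2,minRadius=4*rmin,maxRadius=4*rmax)
    if k is None: print(name,None);return
    u=k[0,0]/4+[x-h,y-h,0]; P[name]=back(w,u[:2],z); print(name,u,P[name].round(4))
circ('j1',277,270,14,6,10,.042); circ('j2',302,270,14,6,10,.042); circ('key',355,124,18,8,15,.051); circ('disc',312,189,45,28,40,.048)
d=P['j1']-P['j2']; print('spacing',np.linalg.norm(d),'yaw by jacks',np.degrees(np.arctan2(d[1],d[0]))-90)
mid=(P['j1']+P['j2'])/2; print('sel-mid',np.linalg.norm(P['disc'][:2]-mid[:2]))
# edges of side of the case: lines
for n in('meter','shutter','selector','zero_key'):
    for r in imaging.trace(n,w)[:1]:
        m=r['region'].astype(np.uint8); ys,xs=np.nonzero(m); print(n,r['conf'],xs.min(),xs.max(),ys.min(),ys.max(),cv2.minAreaRect(np.c_[xs,ys].astype(np.float32)))
c=cv2.resize(w['pixels'][100:300,225:395,::-1],None,fx=3,fy=3,interpolation=cv2.INTER_CUBIC); cv2.imwrite('pics/w2.png',c)
E
```

```text
j1 [277.875      271.375        6.69999981] [ 0.5378 -0.0598  0.042 ]
j2 [301.125      270.875        8.17500019] [ 0.5429 -0.0775  0.042 ]
key [354.875 123.125  11.25 ] [ 0.6614 -0.0856  0.051 ]
disc [311.375      190.625       31.72500038] [ 0.608  -0.0688  0.048 ]
spacing 0.01842245381027354 yaw by jacks 16.3821476439889
sel-mid 0.06769888838010923
meter 0.79 227 388 15 302 ((310.20361328125, 158.86514282226562), (285.0196228027344, 161.15757751464844), 88.75463104248047)
shutter 0.79 316 357 260 284 ((336.5, 272.0), (24.0, 41.0), 90.0)
selector 0.62 279 343 156 221 ((311.0, 188.5), (65.0, 64.0), 90.0)
zero_key 0.76 343 366 111 134 ((354.75, 122.75000762939453), (21.920310974121094, 22.62741470336914), 45.0)
```

View pics/w2.png

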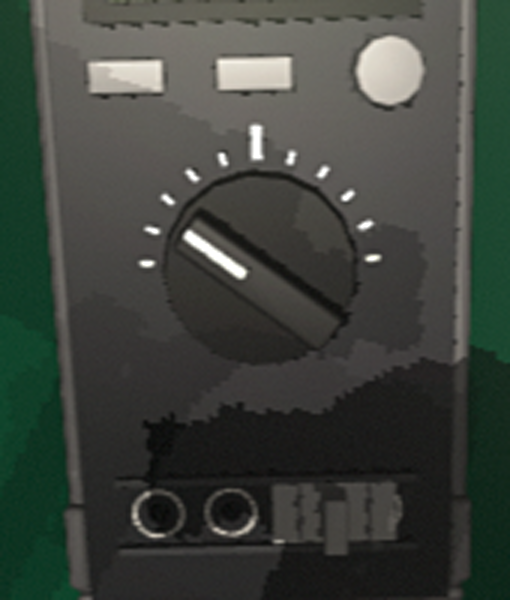

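```bash
cat >> h.py <<'E'
def fit2(A,B):
    A=np.asarray(A,float);B=np.asarray(B,float);a=A-A.mean(0);b=B-B.mean(0)
    y=np.arctan2((a[:,0]*b[:,1]-a[:,1]*b[:,0]).sum(),(a*b).sum()); R=np.array([[np.cos(y),-np.sin(y)],[np.sin(y),np.cos(y)]])
    t=B.mean(0)-R@A.mean(0); return y,R,t,(A@R.T+t-B)
E
python3 - <<'E'
from h import *
w=imaging.camera('wrist')
uv=lambda x,y:(225+x/3,100+y/3)
W=[back(w,uv(158,513),.042),back(w,uv(231,511),.042),back(w,(354.9,123),.051)]
y,R,t,e=fit2([[-.074,.0285],[-.074,.0095],[.036,-.030]],[p[:2] for p in W])
print('yaw',np.degrees(y),'t',t,'res mm',e*1e3)
f=lambda p:(R.T@(p[:2]-t)*1e3).round(1)
disc=back(w,uv(259,266),.048); print('disc',disc,f(disc))
a=back(w,uv(187,235),.064);b=back(w,uv(243,275),.064);d=R.T@(b-a)[:2]
print('sel angle',np.arctan2(d[0],-d[1])*-1, f(a),f(b))
lm=[back(w,uv(257,125),.042),back(w,uv(257,158),.042)];print('long mark',f(lm[0]),f(lm[1]))
r=back(w,uv(336,526),.055); print('ridge',r,f(r))
print('pair',R@[-.074,-.019]+t)
to([*(R@[-.074,-.019]+t),.1],y-np.pi/2)
to([*(R@[-.074,f(r)[1]/1e3]+t),.1],y-np.pi/2)
E
```

```text
yaw 16.062324985723052 t [ 0.61765483 -0.06661491] res mm [[ 0.62604617 -0.18086541]
 [ 0.34500058  0.02838284]
 [-0.97104675  0.15248257]]
disc [ 0.60943593 -0.06840156  0.048     ] [-8.4  0.6]
sel angle 0.645804236269701 [ 1.8 16.4] [-7.6  4. ]
long mark [24.5  0.4] [16.8  0.5]
ridge [ 0.55164252 -0.10385795  0.055     ] [-73.7 -17.5]
pair [ 0.55180067 -0.10534771]
delta [-0.04    0.0156  0.0993] turn -0.018 (alt 3.123 ) q6 1.077 ytool -75.0
delta [-0.04    0.0141  0.0993] turn -0.018 (alt 3.123 ) q6 1.077 ytool -75.0
```

Call:
carry_out:
  deltas:
    - [-0.02,0.007,0.025,-0.018,0.18]
    - [-0.04,0.014,0.05,-0.018,0.18]
    - [-0.04,0.014,0.075,-0.018,0.18]
    - [-0.04,0.014,0.1,-0.018,0.18]
    - [-0.04,0.014,0.11,-0.018,0.18]

```text
t: 5.6
ee_pos: [0.5488, -0.1034, 0.0854]
tcp_rot: [-3.108, -0.437, 0.009]
wrist_force: [-0.9, 0.4, -1.2]
opening: 0.0351
finger_force: 0.0
```

Call:
carry_out:
  deltas:
    - [0,0,0.01,0,0.18]
    - [0,0,0.02,0,0.18]
    - [0,0,0.028,0,0.18]
    - [0,0,0.033,0,0.18]
    - [0,0,0.033,0,0.18]

```text
t: 6.02
ee_pos: [0.5512, -0.1036, 0.0556]
tcp_rot: [-3.11, -0.438, 0.001]
wrist_force: [-0.1, -0.2, -0.0]
opening: 0.0348
finger_force: 0.0
```

Call:
carry_out:
  deltas:
    - [0,0,0,0,0.5]
    - [0,0,0,0,0.8]
    - [0,0,0,0,1]
    - [0,0,0,0,1]
    - [0,0,0,0,1]

```text
t: 6.43
ee_pos: [0.5521, -0.1039, 0.0575]
tcp_rot: [3.11, 0.438, 0.003]
wrist_force: [-0.4, 0.8, 3.0]
opening: 0.0034
finger_force: 59.2
```

```bash
python3 - <<'E'
from h import *
w=imaging.camera('wrist'); s=monitor.read_state(); print(s['ee_pos'],s['opening'],s['finger_force'],s['wrist_force'])
c=cv2.resize(w['pixels'][250:480,200:440,::-1],None,fx=2.6,fy=2.6,interpolation=cv2.INTER_CUBIC); cv2.imwrite('pics/w3.png',c)
E
```

```text
[ 0.552054   -0.10392503  0.0574292 ] 0.0036170114229063183 59.23154354095459 [-0.03017176 -0.2639744   5.12060903]
```

View pics/w3.png

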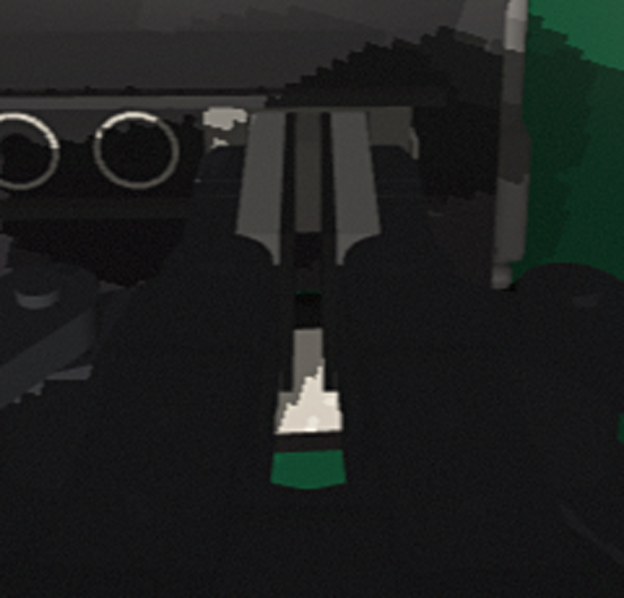

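Call:
carry_out:
  deltas:
    - [0,0,-0.002,0,1]
    - [0,-0.004,-0.002,0,1]
    - [0,-0.009,-0.002,0,1]
    - [0,-0.014,-0.002,0,1]
    - [0,-0.019,-0.002,0,1]

```text
t: 6.9
ee_pos: [0.5464, -0.0848, 0.0576]
tcp_rot: [-3.11, -0.438, -0.001]
wrist_force: [5.6, -0.2, -6.4]
opening: 0.0039
finger_force: 59.0
```

Call:
carry_out:
  deltas:
    - [0,-0.005,0,0,1]
    - [0,-0.01,0,0,1]
    - [0,-0.014,0,0,1]
    - [0,-0.016,0,0,1]
    - [0,-0.016,0,0,1]

```text
t: 7.32
ee_pos: [0.5416, -0.0688, 0.0575]
tcp_rot: [-3.109, -0.439, -0.001]
wrist_force: [4.3, 2.5, -5.9]
opening: 0.0037
finger_force: 59.0
```

Call:
carry_out:
  deltas:
    - [0,-0.001,0,0,1]
    - [0,-0.002,0,0,1]
    - [0,-0.003,0,0,1]
    - [0,-0.003,0,0,1]
    - [0,-0.003,0,0,1]

```text
t: 7.73
ee_pos: [0.5416, -0.0686, 0.0576]
tcp_rot: [3.107, 0.438, 0.002]
wrist_force: [6.8, -4.0, -8.6]
opening: 0.0036
finger_force: 58.8
```

Call:
carry_out:
  deltas:
    - [0,0.003,0,0,0.6]
    - [0,0.003,0,0,0.3]
    - [0,0.003,0,0,0.1]
    - [0,0.003,-0.01,0,0.1]
    - [0,0.003,-0.03,0,0.1]

```text
t: 8.15
ee_pos: [0.5393, -0.0694, 0.0865]
tcp_rot: [-3.108, -0.438, 0.01]
wrist_force: [-0.3, 0.5, 0.4]
opening: 0.0384
finger_force: 0.0
```

Call:
carry_out:
  deltas:
    - [0,0,-0.03,0,0.1]
    - [0,0,-0.05,-0.12,0.1]
    - [0,0,-0.05,-0.24,0.1]
    - [0,0,-0.05,-0.36,0.1]
    - [0,0,-0.05,-0.48,0.1]

```text
t: 8.57
ee_pos: [0.542, -0.07, 0.1405]
tcp_rot: [2.913, 1.173, 0.003]
wrist_force: [-0.2, 0.2, 0.1]
opening: 0.0385
finger_force: 0.0
```

Call:
carry_out:
  deltas:
    - [0,0,0,-0.12,0.1]
    - [0,0,0,-0.24,0.1]
    - [0,0,0,-0.36,0.1]
    - [0,0,0,-0.446,0.1]
    - [0,0,0,-0.446,0.1]

```text
t: 8.98
ee_pos: [0.5416, -0.0699, 0.1396]
tcp_rot: [2.586, 1.783, 0.001]
wrist_force: [-0.7, 0.6, 0.1]
opening: 0.0383
finger_force: 0.0
```

```bash
python3 - <<'E'
from h import *
y=np.radians(16.06); R=np.array([[np.cos(y),-np.sin(y)],[np.sin(y),np.cos(y)]]); t=np.array([.61765,-.06661])
w=imaging.camera('wrist'); save(w,'w4')
print(monitor.read_state()['ee_pos'])
for n in ['selector_grip','shutter_ridge']:
    for r in imaging.pinpoint(n,w)[:2]: print(n,np.round(r['point'],4),R.T@(r['point'][:2]-t),round(r['conf'],2),np.round(proj(w,r['point'])))
to([*(R@[-.0084,.0005]+t),.064],np.radians(-20.95))
E
```

```text
[ 0.54167701 -0.06995394  0.13941121]
selector_grip [ 0.6087 -0.0695  0.069 ] [-0.0094002  -0.00030125] 0.79 [437. 218.]
selector_grip [ 0.5542 -0.111   0.0458] [-0.07325393 -0.02510452] 0.7 [361. 298.]
shutter_ridge [ 0.5409 -0.0714  0.0548] [-0.07507977  0.01662936] 0.9 [319. 255.]
delta [0.0257 0.0626 0.0751] turn -0.001 (alt 3.14 ) q6 0.134 ytool -21.0
```

Call:
carry_out:
  deltas:
    - [0.013,0.031,0.02,0,0.1]
    - [0.026,0.0625,0.04,0,0.1]
    - [0.026,0.0625,0.055,0,0.1]
    - [0.026,0.0625,0.068,0,0.1]
    - [0.026,0.0625,0.075,0,0.1]

```text
t: 9.55
ee_pos: [0.608, -0.0678, 0.0607]
tcp_rot: [-2.586, -1.778, 0.005]
wrist_force: [-0.2, -0.0, -0.0]
opening: 0.0385
finger_force: 0.0
```

Call:
carry_out:
  deltas:
    - [0,0,0,0,0.3]
    - [0,0,0,0,0.5]
    - [0,0,0,0,0.6]
    - [0,0,0,0,1]
    - [0,0,0,0,1]

```text
t: 9.97
ee_pos: [0.6095, -0.0682, 0.0657]
tcp_rot: [2.587, 1.78, 0.002]
wrist_force: [-2.8, 0.2, 4.9]
opening: 0.0081
finger_force: 60.0
```

```bash
python3 - <<'E'
from h import *
w=imaging.camera('wrist'); save(w,'w5'); s=monitor.read_state(); print(s['ee_pos'],s['opening'],s['finger_force'],s['wrist_force'],s['ft_torque'])
c=cv2.resize(w['pixels'][200:480,180:460,::-1],None,fx=2.1,fy=2.1,interpolation=cv2.INTER_CUBIC); cv2.imwrite('pics/w5c.png',c)
E
```

```text
[ 0.60954093 -0.06824918  0.06574156] 0.0079149029906981 60.1378870010376 [-3.3642885   0.93776244  6.76194562] [ 0.14757715  0.62475426 -0.04115441]
```

View pics/w5c.png

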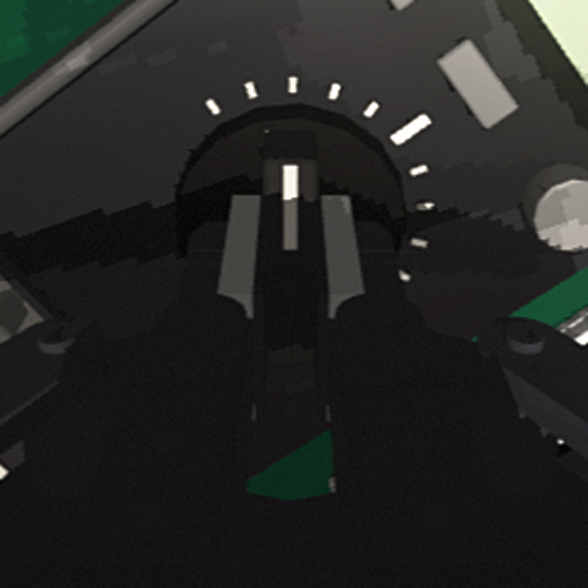

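Call:
carry_out:
  deltas:
    - [0,0,-0.001,0.08,1]
    - [0,0,-0.001,0.17,1]
    - [0,0,-0.001,0.27,1]
    - [0,0,-0.001,0.37,1]
    - [0,0,-0.001,0.46,1]

```text
t: 10.43
ee_pos: [0.6096, -0.0683, 0.0658]
tcp_rot: [2.927, 1.137, 0.002]
wrist_force: [-1.9, -0.5, 2.9]
opening: 0.008
finger_force: 59.7
```

Call:
carry_out:
  deltas:
    - [0,0,0,0.1,1]
    - [0,0,0,0.2,1]
    - [0,0,0,0.3,1]
    - [0,0,0,0.4,1]
    - [0,0,0,0.464,1]

```text
t: 10.85
ee_pos: [0.6097, -0.0685, 0.0658]
tcp_rot: [3.11, 0.434, 0.003]
wrist_force: [-1.8, -0.8, 2.2]
opening: 0.0082
finger_force: 59.7
```

Call:
carry_out:
  deltas:
    - [0,0,0,0,1]
    - [0,0,0,0,0.9]
    - [0,0,0,0,0.5]
    - [0,0,0,0,0.1]
    - [0,0,-0.02,0,0.1]

```text
t: 11.27
ee_pos: [0.6063, -0.0674, 0.0792]
tcp_rot: [-3.107, -0.442, 0.014]
wrist_force: [-0.2, -0.0, -1.1]
opening: 0.0383
finger_force: 0.0
```

Call:
carry_out:
  deltas:
    - [0,0,-0.02,0,0.1]
    - [-0.02,0,-0.04,0,0.1]
    - [-0.03,0,-0.06,0,0.1]
    - [-0.04,0,-0.08,0,0.1]
    - [-0.04,0,-0.08,0,0.1]

```text
t: 11.68
ee_pos: [0.5722, -0.0801, 0.1694]
tcp_rot: [3.107, 0.441, 0.012]
wrist_force: [0.8, 0.5, 0.9]
opening: 0.0383
finger_force: 0.0
```

```bash
python3 - <<'E'
from h import *
w=imaging.camera('wrist'); save(w,'w6'); s=monitor.read_state(); print(s['ee_pos'],s['opening'])
for n in ['selector_grip','shutter_ridge','jack_com','jack_ohm','jack_pair']:
    for r in imaging.pinpoint(n,w)[:2]: print(n,np.round(r['point'],4),round(r['conf'],2),np.round(proj(w,r['point'])))
u=proj(w,[.6,-.07,.05]);x,y=int(u[0]),int(u[1]); x0,y0=max(0,x-110),max(0,y-100); print(x0,y0)
c=cv2.resize(w['pixels'][y0:y0+200,x0:x0+220,::-1],None,fx=3,fy=3,interpolation=cv2.INTER_CUBIC); cv2.imwrite('pics/w6c.png',c)
E
```

```text
[ 0.57214568 -0.0797374   0.16704598] 0.0384325236558495
selector_grip [ 0.608  -0.0663  0.0691] 0.8 [312. 183.]
selector_grip [ 0.6651 -0.0883  0.0521] 0.47 [374.  98.]
shutter_ridge [ 0.5417 -0.0684  0.0594] 0.94 [288. 277.]
jack_com [ 0.663  -0.0861  0.053 ] 0.49 [369. 100.]
jack_ohm [ 0.5528 -0.1119  0.0449] 0.55 [353. 271.]
jack_pair [ 0.5512 -0.1043  0.0452] 0.91 [342. 271.]
204 91
```

View pics/w6c.png

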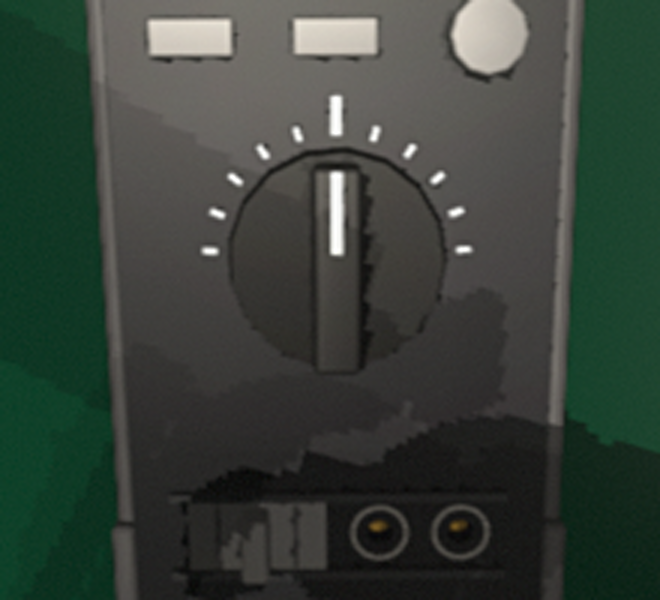

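```bash
python3 - <<'E'
from h import *
w=imaging.camera('wrist'); s=monitor.read_state(); print(s['ee_pos'])
uv=lambda x,y:(204+x/3,91+y/3)
J=[back(w,uv(379,531),.042),back(w,uv(460,531),.042)]; K=back(w,uv(489,34),.051)
y,R,t,e=fit2([[-.074,-.0095],[-.074,-.0285],[.036,-.030]],[p[:2] for p in J+[K]])
print('yaw',np.degrees(y),t,e*1e3,'pair',(J[0]+J[1])[:2]/2,R@[-.074,-.019]+t,'key',K, np.linalg.norm(J[0]-J[1]))
to([.493,.15,.17],np.radians(-5))
E
```

```text
[ 0.57049563 -0.07893869  0.1622585 ]
yaw 16.09386274516526 [ 0.61657706 -0.06373229] [[-0.83786748  0.05003166]
 [-0.76089893 -0.34611089]
 [ 1.59876641  0.29607923]] pair [ 0.55154361 -0.10235329] [ 0.55074423 -0.10250133] key [ 0.65788376 -0.08287302  0.051     ] 0.01859808072993658
delta [-0.0107 -0.2415 -0.0073] turn -1.201 (alt 1.94 ) q6 1.053 ytool -73.8
```

Call:
carry_out:
  deltas:
    - [0,-0.04,-0.01,0,0.1]
    - [0,-0.08,-0.01,0,0.1]
    - [0,-0.12,-0.01,0,0.1]
    - [-0.005,-0.16,-0.01,0,0.1]
    - [-0.01,-0.195,-0.01,0,0.1]

```text
t: 12.45
ee_pos: [0.506, 0.1074, 0.1732]
tcp_rot: [-3.109, -0.442, 0.003]
wrist_force: [1.0, 0.4, -1.0]
opening: 0.0384
finger_force: 0.0
```

Call:
carry_out:
  deltas:
    - [0,-0.035,0,-0.12,0.1]
    - [0,-0.046,0,-0.24,0.1]
    - [0,-0.046,0,-0.36,0.1]
    - [0,-0.046,0,-0.48,0.1]
    - [0,-0.046,0,-0.6,0.1]

```text
t: 12.87
ee_pos: [0.4938, 0.1502, 0.1732]
tcp_rot: [-2.836, -1.351, 0.003]
wrist_force: [0.5, 0.1, 0.2]
opening: 0.0385
finger_force: 0.0
```

Call:
carry_out:
  deltas:
    - [0,0,0,-0.12,0.1]
    - [0,0,0,-0.24,0.1]
    - [0,0,0,-0.36,0.1]
    - [0,0,0,-0.48,0.1]
    - [0,0,0,-0.6,0.1]

```text
t: 13.28
ee_pos: [0.4941, 0.1496, 0.1731]
tcp_rot: [-2.311, -2.127, 0.002]
wrist_force: [-0.3, -0.4, 0.4]
opening: 0.0386
finger_force: 0.0
```

Call:
carry_out:
  deltas:
    - [0,0,0,0,0.1]
    - [0,0,0,0,0.1]
    - [0,0,0,0,0.1]
    - [0,0,0,0,0.1]
    - [0,0,0,0,0.1]

```text
t: 13.7
ee_pos: [0.4943, 0.1495, 0.1741]
tcp_rot: [-2.319, -2.119, 0.0]
wrist_force: [0.5, -0.1, -0.3]
opening: 0.0387
finger_force: 0.0
```

```bash
python3 - <<'E'
from h import *
w=imaging.camera('wrist'); save(w,'w7'); s=monitor.read_state(); print(s['ee_pos'])
np.savez('w7.npz',**{k:w[k] for k in('R','t','vfov','cx','cy')})
for n in ['plug','stand','test_socket']:
    for r in imaging.pinpoint(n,w)[:3]: print(n,np.round(r['point'],4),round(r['conf'],2),np.round(proj(w,r['point'])))
for r in imaging.trace('plug',w)[:2]:
    ys,xs=np.nonzero(r['region']); print(r['conf'],xs.min(),xs.max(),ys.min(),ys.max(),cv2.minAreaRect(np.c_[xs,ys].astype(np.float32)))
to([.4925,.169,.09],np.radians(-5))
cv2.imwrite('pics/w7c.png',cv2.resize(w['pixels'][60:340,140:480,::-1],None,fx=2.1,fy=2.1,interpolation=cv2.INTER_CUBIC))
E
```

```text
[0.49427563 0.14943889 0.17424188]
plug [0.4887 0.1715 0.0306] 0.88 [309. 197.]
plug [0.5829 0.1086 0.0222] 0.84 [438. 264.]
plug [0.3436 0.1956 0.0181] 0.73 [109. 179.]
stand [0.4945 0.2036 0.0026] 0.91 [313. 147.]
0.86 270 295 311 351 ((282.5, 331.0), (40.0, 25.0), 90.0)
0.84 145 202 295 339 ((174.02830505371094, 317.3490295410156), (31.73028564453125, 61.674888610839844), 74.05460357666016)
delta [ 0.0193 -0.0036  0.0844] turn -0.002 (alt 3.14 ) q6 0.273 ytool -5.1
```

View pics/w7c.png

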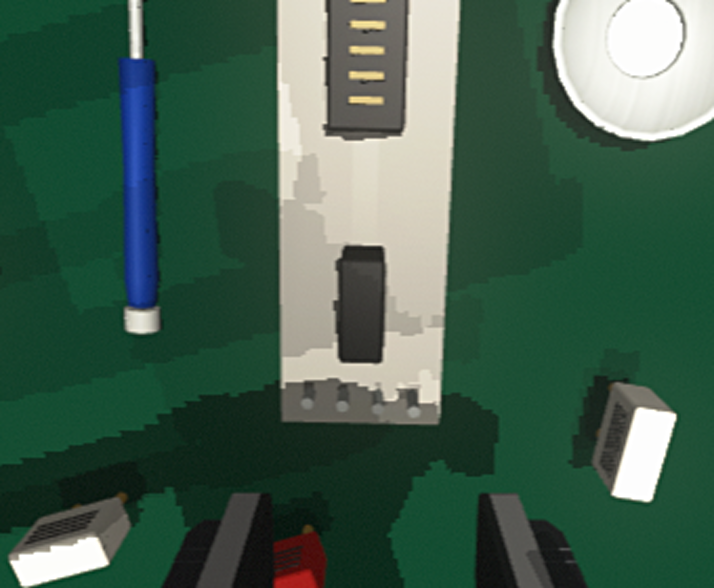

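```bash
python3 - <<'E'
from h import *
w=dict(np.load('w7.npz')); uv=lambda x,y:(140+x/2.1,60+y/2.1)
C=[back(w,uv(*q),.058) for q in((337,262),(385,262),(382,362),(339,360))]
c=sum(C)/4; print(c,[np.linalg.norm(C[i]-C[i-1]).round(4) for i in range(4)])
for a,b in((3,0),(2,1)): d=C[b]-C[a]; print(np.degrees(np.arctan2(d[1],d[0])))
E_=[back(w,uv(*q),.028) for q in((277,0),(282,420),(460,0),(440,420))]
for a,b in((1,0),(3,2)): d=E_[a]-E_[b]; print('stand',np.degrees(np.arctan2(-d[1],-d[0])))
to([c[0],c[1],.046],np.radians(-5))
E
```

```text
[0.49115321 0.16883768 0.058     ] [np.float64(0.0309), np.float64(0.0145), np.float64(0.0315), np.float64(0.0135)]
85.2533104317856
83.35881843455063
stand 83.60344395442448
stand 83.63300267659564
delta [ 0.019  -0.0049  0.1284] turn -0.002 (alt 3.14 ) q6 0.273 ytool -5.1
```

Call:
carry_out:
  deltas:
    - [0.01,-0.003,0.03,0.02,0.1]
    - [0.019,-0.005,0.06,0.02,0.1]
    - [0.019,-0.005,0.085,0.02,0.1]
    - [0.019,-0.005,0.1,0.02,0.1]
    - [0.019,-0.005,0.1,0.02,0.1]

```text
t: 14.37
ee_pos: [0.4878, 0.1682, 0.0698]
tcp_rot: [-2.336, -2.094, 0.012]
wrist_force: [-0.4, 0.1, -1.6]
opening: 0.0382
finger_force: 0.0
```

Call:
carry_out:
  deltas:
    - [0,0,0.01,0,0.1]
    - [0,0,0.02,0,0.1]
    - [0,0,0.028,0,0.1]
    - [0,0,0.028,0,0.1]
    - [0,0,0.028,0,0.1]

```text
t: 14.78
ee_pos: [0.491, 0.1687, 0.0462]
tcp_rot: [-2.339, -2.097, 0.0]
wrist_force: [0.3, -1.1, 0.7]
opening: 0.0385
finger_force: 0.0
```

Call:
carry_out:
  deltas:
    - [0,0,0,0,0.3]
    - [0,0,0,0,0.5]
    - [0,0,0,0,0.6]
    - [0,0,0,0,0.8]
    - [0,0,0,0,0.8]

```text
t: 15.2
ee_pos: [0.4916, 0.169, 0.0472]
tcp_rot: [2.338, 2.097, 0.003]
wrist_force: [0.2, 0.1, 2.9]
opening: 0.0127
finger_force: 60.4
```

Call:
carry_out:
  deltas:
    - [0,0,0,0,1]
    - [0,0,0,0,1]
    - [0,0,0,0,1]
    - [0,0,0,0,1]
    - [0,0,0,0,1]

```text
t: 15.62
ee_pos: [0.4916, 0.169, 0.0472]
tcp_rot: [2.339, 2.097, 0.002]
wrist_force: [-0.3, -0.4, 5.0]
opening: 0.0128
finger_force: 60.6
```

Call:
carry_out:
  deltas:
    - [0,0,-0.005,0,1]
    - [0,0,-0.015,0,1]
    - [0,0,-0.03,0,1]
    - [0,0,-0.05,0,1]
    - [0,0,-0.075,0,1]

```text
t: 16.03
ee_pos: [0.4891, 0.1683, 0.1205]
tcp_rot: [-2.337, -2.095, 0.008]
wrist_force: [-0.4, 0.3, -0.5]
opening: 0.0125
finger_force: 59.9
```

Call:
carry_out:
  deltas:
    - [-0.01,0.004,-0.02,0,1]
    - [-0.03,0.01,-0.036,0,1]
    - [-0.055,0.02,-0.036,0,1]
    - [-0.08,0.028,-0.036,0,1]
    - [-0.105,0.036,-0.036,0,1]

```text
t: 16.45
ee_pos: [0.5151, 0.0596, 0.1581]
tcp_rot: [-2.338, -2.098, 0.0]
wrist_force: [0.0, -0.7, -0.9]
opening: 0.0123
finger_force: 59.9
```

Call:
carry_out:
  deltas:
    - [-0.025,0.008,0,0,1]
    - [-0.05,0.017,0,0,1]
    - [-0.075,0.026,0,0,1]
    - [-0.1,0.034,0,0,1]
    - [-0.12,0.041,0,0,1]

```text
t: 16.87
ee_pos: [0.5425, -0.065, 0.1574]
tcp_rot: [-2.339, -2.095, 0.002]
wrist_force: [-0.3, -0.2, -0.6]
opening: 0.0125
finger_force: 59.9
```

Call:
carry_out:
  deltas:
    - [-0.02,0.007,0,-0.08,1]
    - [-0.04,0.014,0,-0.16,1]
    - [-0.055,0.019,0,-0.24,1]
    - [-0.059,0.02,0,-0.32,1]
    - [-0.059,0.02,0,-0.389,1]

```text
t: 17.28
ee_pos: [0.556, -0.1255, 0.1571]
tcp_rot: [-1.887, -2.51, 0.001]
wrist_force: [0.4, 0.4, -0.1]
opening: 0.0128
finger_force: 59.9
```

Call:
carry_out:
  deltas:
    - [0,0,0,0,1]
    - [0,0,0,0,1]
    - [0,0,0,0,1]
    - [0,0,0,0,1]
    - [0,0,0,0,1]

```text
t: 17.7
ee_pos: [0.5564, -0.1237, 0.1574]
tcp_rot: [-1.89, -2.509, -0.0]
wrist_force: [-0.7, 0.3, -0.6]
opening: 0.0129
finger_force: 59.9
```

```bash
python3 - <<'E'
from h import *
w=imaging.camera('wrist'); save(w,'w8'); s=monitor.read_state(); print(s['ee_pos'],s['opening'],s['finger_force'])
np.savez('w8.npz',**{k:w[k] for k in('R','t','vfov','cx','cy')})
for n in ['jack_pair','jack_com','jack_ohm','plug','zero_key_top']:
    for r in imaging.pinpoint(n,w)[:2]: print(n,np.round(r['point'],4),round(r['conf'],2),np.round(proj(w,r['point'])))
to([.5518,-.1053,.1],np.radians(16.1))
RT=Ro.from_rotvec(s['tcp_rot']).as_matrix()
for x in(-.0095,.0095): print('pin tip',proj(w,s['ee_pos']+RT@[x,0,.0372]))
cv2.imwrite('pics/w8c.png',cv2.resize(w['pixels'][140:400,180:440,::-1],None,fx=2.3,fy=2.3,interpolation=cv2.INTER_CUBIC))
E
```

```text
[ 0.55646211 -0.12375213  0.1573871 ] 0.012676327156492894 59.90770161151886
jack_pair [ 0.554  -0.102   0.0471] 0.58 [325. 207.]
jack_com [ 0.5491 -0.095   0.0443] 0.85 [321. 194.]
jack_ohm [ 0.553  -0.1133  0.0431] 0.86 [319. 222.]
plug [ 0.5522 -0.1215  0.1409] 0.67 [311. 299.]
zero_key_top [ 0.6627 -0.0852  0.0541] 0.6 [500. 232.]
delta [0.0193 0.0006 0.0573] turn -0.001 (alt 3.141 ) q6 -0.599 ytool 16.0
pin tip [319.44107975 304.48954704]
pin tip [319.48570831 267.30575157]
```

View pics/w8c.png

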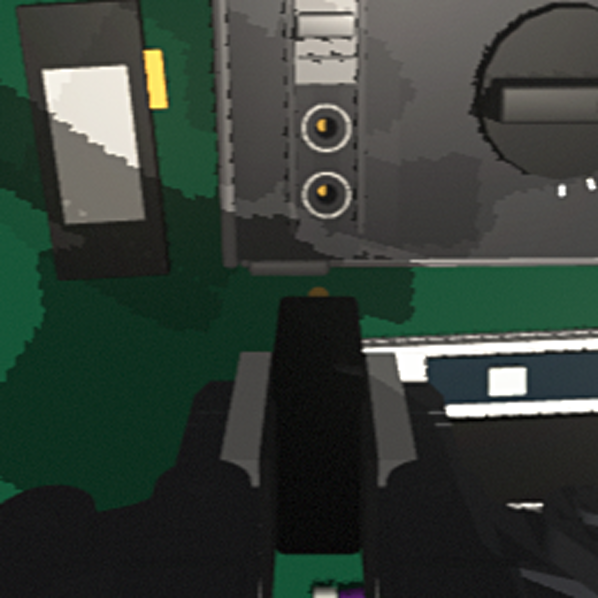

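```bash
python3 - <<'E'
from h import *
w=dict(np.load('w8.npz')); im=cv2.imread('pics/w8.png'); g=cv2.cvtColor(im,cv2.COLOR_BGR2GRAY)
s=monitor.read_state(); RT=Ro.from_rotvec(s['tcp_rot']).as_matrix(); p=s['ee_pos']
J=[]
for (x,y) in((322,195),(322,225)):
    G=cv2.resize(g[y-14:y+15,x-14:x+15],None,fx=6,fy=6,interpolation=cv2.INTER_CUBIC)
    k=cv2.HoughCircles(G,cv2.HOUGH_GRADIENT,1,200,param1=80,param2=15,minRadius=45,maxRadius=75)[0,0]
    u=np.array([(k[0]+.5)/6-.5+x-14,(k[1]+.5)/6-.5+y-14]); 
    m=np.zeros_like(g,bool); yy,xx=np.mgrid[:480,:640]; m=(np.hypot(xx-x,yy-y)<14)&(g>120); 
    e=cv2.minEnclosingCircle(np.c_[xx[m],yy[m]].astype(np.float32))
    print('ring',u,k[2]/6,e); J.append(back(w,(u+np.array(e[0]))/2,.042))
mid=sum(J)/2; print('spacing',np.linalg.norm(J[0]-J[1]),'mid',mid,'row dir',np.degrees(np.arctan2(*(J[0]-J[1])[[1,0]]))-90)
print('tool-frame pair',(RT.T@(mid-p)).round(4),[(RT.T@(j-p)).round(4) for j in J])
hsv=cv2.cvtColor(im,cv2.COLOR_BGR2HSV)[255:275,305:335]; m=(hsv[...,0]<28)&(hsv[...,1]>90)&(hsv[...,2]>40)
ys,xs=np.nonzero(m); print('pin px',xs.mean()+305,xs.min()+305,xs.max()+305,ys.min()+255,ys.max()+255,len(xs))
for x,z in((.0095,.0372),(.0115,.0352),(.0115,.03),(.0109,.0366)): print('pred',x,z,proj(w,p+RT@[x,0,z]))
E
```

```text
ring [321.33334 194.83333] 10.783333 ((321.572998046875, 195.27008056640625), 10.92785358428955)
ring [321.66666 223.83333] 10.616667 ((321.5185241699219, 224.37037658691406), 10.607503890991211)
spacing 0.019182930699723336 mid [ 0.55266519 -0.10514858  0.042     ] row dir 16.459207317328207
tool-frame pair [0.0192 0.0015 0.1153] [array([0.0288, 0.0014, 0.1153]), array([0.0096, 0.0016, 0.1153])]
pin px 318.0 314 322 265 268 30
pred 0.0095 0.0372 [319.48286432 267.77904108]
pred 0.0115 0.0352 [319.49763008 265.28473277]
pred 0.0115 0.03 [319.52512298 269.47066719]
pred 0.0109 0.0366 [319.48909747 265.41606324]
```

Call:
carry_out:
  deltas:
    - [0.01,0.001,0,-0.003,1]
    - [0.0192,0.002,0.02,-0.003,1]
    - [0.0192,0.002,0.04,-0.003,1]
    - [0.0192,0.002,0.06,-0.003,1]
    - [0.0192,0.002,0.073,-0.003,1]

```text
t: 18.42
ee_pos: [0.5519, -0.1038, 0.0822]
tcp_rot: [-1.883, -2.511, 0.001]
wrist_force: [-0.3, -0.3, -0.2]
opening: 0.0131
finger_force: 59.9
```

Call:
carry_out:
  deltas:
    - [0,0,0,0,1]
    - [0,0,0,0,1]
    - [0,0,0,0,1]
    - [0,0,0,0,1]
    - [0,0,0,0,1]

```text
t: 18.83
ee_pos: [0.5541, -0.1052, 0.0859]
tcp_rot: [1.884, 2.51, 0.002]
wrist_force: [0.4, 0.2, 0.2]
opening: 0.0128
finger_force: 59.9
```

```bash
python3 - <<'E'
from h import *
w=imaging.camera('wrist'); save(w,'w9'); s=monitor.read_state(); print(s['ee_pos'],s['opening'],s['wrist_force'])
c=cv2.resize(w['pixels'][200:420,210:430,::-1],None,fx=2.7,fy=2.7,interpolation=cv2.INTER_CUBIC); cv2.imwrite('pics/w9c.png',c)
to([.55266,-.10515,.08],np.radians(16.2))
RT=Ro.from_rotvec(s['tcp_rot']).as_matrix(); print('pin tip pred',proj(w,s['ee_pos']+RT@[.0095,0,.0372]))
E
```

```text
[ 0.55394386 -0.10522931  0.08570254] 0.01254987537081708 [ 0.34019146  0.6221713  -0.45764219]
delta [ 0.0004 -0.0012  0.0057] turn 0.0 (alt -3.141 ) q6 -0.571 ytool 16.2
pin tip pred [319.14096962 266.85332587]
```

Call:
carry_out:
  deltas:
    - [0.0004,-0.0006,0.002,0,1]
    - [0.0004,-0.0006,0.004,0,1]
    - [0.0004,-0.0006,0.006,0,1]
    - [0.0004,-0.0006,0.008,0,1]
    - [0.0004,-0.0006,0.009,0,1]

```text
t: 19.3
ee_pos: [0.5527, -0.105, 0.0751]
tcp_rot: [1.886, 2.512, 0.0]
wrist_force: [1.2, -0.7, 0.3]
opening: 0.0128
finger_force: 60.0
```

Call:
carry_out:
  deltas:
    - [0,0,0,0,1]
    - [0,0,0,0,1]
    - [0,0,0,0,1]
    - [0,0,0,0,1]
    - [0,0,0,0,1]

```text
t: 19.72
ee_pos: [0.5526, -0.105, 0.0753]
tcp_rot: [1.886, 2.512, 0.0]
wrist_force: [2.0, -1.3, -0.6]
opening: 0.0128
finger_force: 59.7
```

```bash
python3 - <<'E'
from h import *
s=monitor.read_state(); print(s['ee_pos'],s['wrist_force'],s['ft_torque'])
to([.55266,-.10515,.0612],np.radians(16.2))
E
```

```text
[ 0.55262609 -0.10496788  0.07525253] [ 1.97031298 -1.325343   -0.59622442] [-0.18374557 -0.4046183   0.00148393]
delta [-0.0002 -0.      0.0141] turn 0.0 (alt -3.141 ) q6 -0.571 ytool 16.2
```

Call:
carry_out:
  deltas:
    - [0,0,0.002,0,1]
    - [0,0,0.004,0,1]
    - [0,0,0.006,0,1]
    - [0,0,0.008,0,1]
    - [0,0,0.01,0,1]

```text
t: 20.13
ee_pos: [0.5532, -0.1047, 0.0657]
tcp_rot: [1.885, 2.511, 0.002]
wrist_force: [3.2, 0.0, 1.7]
opening: 0.0128
finger_force: 60.2
```

Call:
carry_out:
  deltas:
    - [0,0,0.001,0,1]
    - [0,0,0.002,0,1]
    - [0,0,0.003,0,1]
    - [0,0,0.004,0,1]
    - [0,0,0.004,0,1]

```text
t: 20.55
ee_pos: [0.5529, -0.1048, 0.0612]
tcp_rot: [1.885, 2.512, 0.001]
wrist_force: [4.2, 0.3, 0.6]
opening: 0.0128
finger_force: 60.0
```

Call:
carry_out:
  deltas:
    - [0,0,0.001,0,1]
    - [0,0,0.0015,0,1]
    - [0,0,0.002,0,1]
    - [0,0,0.002,0,1]
    - [0,0,0.002,0,1]

```text
t: 20.97
ee_pos: [0.5529, -0.1049, 0.0612]
tcp_rot: [1.885, 2.512, 0.001]
wrist_force: [0.6, 1.3, 7.8]
opening: 0.0128
finger_force: 61.2
```

Call:
carry_out:
  deltas:
    - [0,0,0.001,0,1]
    - [0,0,0.001,0,0.6]
    - [0,0,0,0,0.4]
    - [0,0,0,0,0.1]
    - [0,0,0,0,0.1]

```text
t: 21.38
ee_pos: [0.5512, -0.1047, 0.0581]
tcp_rot: [-1.884, -2.51, 0.002]
wrist_force: [0.5, 0.9, -0.2]
opening: 0.0385
finger_force: 0.0
```

Call:
carry_out:
  deltas:
    - [0,0,-0.01,0,0.1]
    - [0,0,-0.03,0,0.1]
    - [-0.01,0,-0.05,0,0.1]
    - [-0.02,0,-0.07,0,0.1]
    - [-0.03,0,-0.08,0,0.1]

```text
t: 21.8
ee_pos: [0.5619, -0.1342, 0.1428]
tcp_rot: [1.883, 2.51, 0.002]
wrist_force: [0.1, -0.7, 0.9]
opening: 0.0383
finger_force: 0.0
```

Call:
carry_out:
  deltas:
    - [0,0,0,0,1]
    - [0,0,0,0,1]
    - [0,0,0,0,1]
    - [0,0,0,0,1]
    - [0,0,0,0,1]

```text
t: 22.22
ee_pos: [0.56, -0.1329, 0.1378]
tcp_rot: [-1.883, -2.511, 0.001]
wrist_force: [0.3, 0.5, -0.4]
opening: 0.0
finger_force: 0.0
```

```bash
python3 - <<'E'
from h import *
w=imaging.camera('wrist'); save(w,'w10'); s=monitor.read_state(); print(s['ee_pos'],s['opening'])
np.savez('w10.npz',**{k:w[k] for k in('R','t','vfov','cx','cy')})
for n in ['plug','zero_key_top']:
    for r in imaging.pinpoint(n,w)[:2]: print(n,np.round(r['point'],4),round(r['conf'],2),np.round(proj(w,r['point'])))
r=imaging.trace('zero_key',w)[0]; M=cv2.moments(r['region'].astype(np.uint8)); print('key trace',r['conf'],M['m10']/M['m00'],M['m01']/M['m00'],back(w,(M['m10']/M['m00'],M['m01']/M['m00']),.0505))
cv2.imwrite('pics/w10c.png',cv2.resize(w['pixels'][60:360,240:600,::-1],None,fx=2,fy=2,interpolation=cv2.INTER_CUBIC))
E
```

```text
[ 0.56010122 -0.1329417   0.13798276] 0.0002556946691221138
plug [ 0.5493 -0.1003  0.0442] 0.93 [318. 193.]
zero_key_top [ 0.6658 -0.0859  0.052 ] 0.97 [519. 227.]
key trace 0.75 510.2327469553451 222.37483085250338 [ 0.66058065 -0.08472794  0.0505    ]
```

View pics/w10c.png

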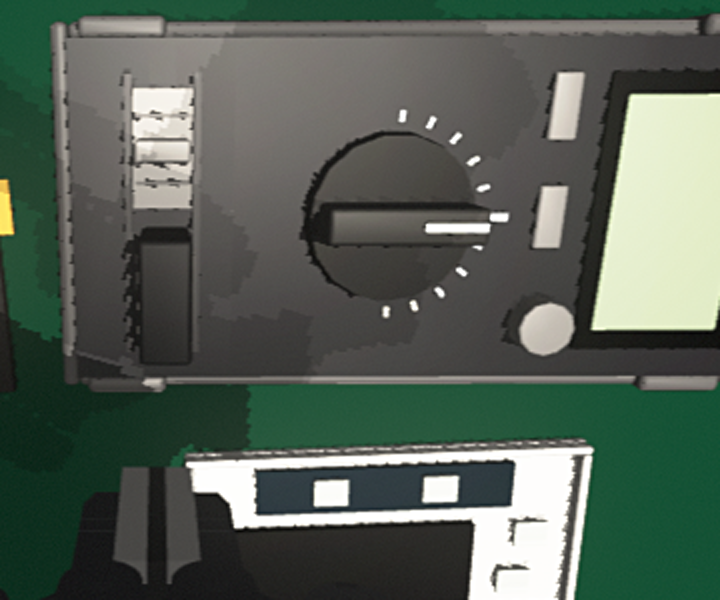

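Call:
carry_out:
  deltas:
    - [0.004,0.025,0,0,1]
    - [0.008,0.05,0,0,1]
    - [0.012,0.08,0,0,1]
    - [0.018,0.11,0,0,1]
    - [0.018,0.11,0.02,0,1]

```text
t: 22.83
ee_pos: [0.6679, -0.0832, 0.1237]
tcp_rot: [1.876, 2.508, 0.011]
wrist_force: [-1.1, 0.5, 1.7]
opening: -0.0
finger_force: 0.0
```

Call:
carry_out:
  deltas:
    - [0,0,0.015,0,1]
    - [0,0,0.03,0,1]
    - [0,0,0.042,0,1]
    - [0,0,0.046,0,1]
    - [0,0,0.046,0,1]

```text
t: 23.25
ee_pos: [0.6604, -0.0854, 0.0714]
tcp_rot: [-1.884, -2.51, 0.002]
wrist_force: [-0.6, 0.0, -0.6]
opening: 0.0002
finger_force: 0.0
```

Call:
carry_out:
  deltas:
    - [0,0,0,0,1]
    - [0,0,0,0,1]
    - [0,0,0,0,1]
    - [0,0,0,0,1]
    - [0,0,0,0,1]

```text
t: 23.67
ee_pos: [0.6618, -0.0858, 0.0743]
tcp_rot: [1.885, 2.511, 0.001]
wrist_force: [-0.5, -0.4, -0.7]
opening: 0.0001
finger_force: 0.0
```

```bash
python3 - <<'E'
from h import *
s=monitor.read_state(); print(s['ee_pos'],s['wrist_force'])
w=dict(np.load('w10.npz')); print('key from picture',back(w,(513.5,224),.051))
to([.661,-.085,.067],np.radians(16.2))
E
```

```text
[ 0.66184817 -0.08578172  0.07429363] [-0.53010506 -0.4055485  -0.65041766]
key from picture [ 0.6625144  -0.08503524  0.051     ]
delta [ 0.001  -0.0006  0.0073] turn 0.0 (alt -3.141 ) q6 -0.497 ytool 16.2
```

Call:
carry_out:
  deltas:
    - [0,0,0.004,0,1]
    - [0,0,0.008,0,1]
    - [0,0,0.012,0,1]
    - [0,0,0.014,0,1]
    - [0,0,0.014,0,1]

```text
t: 24.08
ee_pos: [0.6614, -0.0857, 0.0589]
tcp_rot: [-1.886, -2.512, 0.0]
wrist_force: [-1.1, -0.0, 2.5]
opening: -0.0
finger_force: 1.2
```

Call:
carry_out:
  deltas:
    - [0,0,0.001,0,1]
    - [0,0,0.002,0,1]
    - [0,0,0.003,0,1]
    - [0,0,0.003,0,1]
    - [0,0,0.003,0,1]

```text
t: 24.5
ee_pos: [0.6614, -0.0856, 0.058]
tcp_rot: [1.886, 2.512, 0.0]
wrist_force: [-2.9, -0.2, 6.8]
opening: 0.0
finger_force: 3.4
```

Call:
carry_out:
  deltas:
    - [0,0,0.001,0,1]
    - [0,0,0.002,0,1]
    - [0,0,0.002,0,1]
    - [0,0,0.002,0,1]
    - [0,0,0.002,0,1]

```text
t: 24.92
ee_pos: [0.6615, -0.0856, 0.0579]
tcp_rot: [1.885, 2.512, 0.001]
wrist_force: [-6.3, 0.2, 13.4]
opening: 0.0004
finger_force: 6.3
```

Call:
carry_out:
  deltas:
    - [0,0,-0.005,0,1]
    - [0,0,-0.015,0,1]
    - [0,0,-0.03,0,1]
    - [0,0,-0.05,0,1]
    - [0,0,-0.07,0,1]

```text
t: 25.33
ee_pos: [0.6608, -0.0855, 0.124]
tcp_rot: [-1.885, -2.511, 0.001]
wrist_force: [0.7, 0.3, -0.2]
opening: 0.0001
finger_force: 0.0
```

Call:
carry_out:
  deltas:
    - [-0.03,0,-0.02,0,1]
    - [-0.05,0,-0.03,0,1]
    - [-0.05,0,-0.03,0,1]
    - [-0.05,0,-0.03,0,1]
    - [-0.05,0,-0.03,0,1]

```text
t: 25.75
ee_pos: [0.6749, -0.1331, 0.1532]
tcp_rot: [-1.885, -2.511, 0.0]
wrist_force: [-0.4, 0.4, -1.0]
opening: -0.0
finger_force: 0.0
```

```bash
python3 - <<'E'
from h import *
w=imaging.camera('wrist'); s=monitor.read_state(); print(s['ee_pos'],s['wrist_force'])
y=np.radians(16.2); R=np.array([[np.cos(y),-np.sin(y)],[np.sin(y),np.cos(y)]]); t=np.array([.5529,-.1049])-R@[-.074,-.019]
for n in ['plug','shutter_ridge','selector_grip','zero_key_top']:
    for r in imaging.pinpoint(n,w)[:1]: print(n,np.round(r['point'],4),(R.T@(r['point'][:2]-t)).round(4),round(r['conf'],2))
E
```

```text
[ 0.67463935 -0.13274613  0.15275676] [-0.19884562  0.13675777  0.79136103]
plug [ 0.5503 -0.0998  0.0452] [-0.0751 -0.0134] 0.73
shutter_ridge [ 0.5419 -0.0691  0.0565] [-0.0746  0.0184] 0.78
selector_grip [ 0.6092 -0.0667  0.0656] [-0.0093  0.002 ] 0.91
zero_key_top [ 0.6673 -0.0878  0.0545] [ 0.0406 -0.0345] 0.96
```

```bash
python3 -c "
from rig import ctrl; print(ctrl.close_job())"
```

```text
the job is handed in; nothing more can be done
None
```

The job is handed in, at about 26 s on the robot's clock: shutter at its left stop, selector on the long mark, plug pushed fully home in the two right-hand jacks, and the round key pressed to its stop and released.

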